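Turn the mould bung-up and hold the damp-box lid just under balance

ROBOT

A 7-joint arm with a two-finger parallel gripper is mounted at the origin on the work surface. World frame = base frame: x ahead of the robot, y to its left, z up, the work surface at z = 0. Lengths are in m, angles in rad, forces in N, time in s.
With the tool pointing down it reaches from about 0.35 to 0.9 m from the base axis. Payload 8.1 kg.
Tool frame: the origin (TCP) lies at the very end of the fingers, on their centre line; the grasp point (between the pads) lies 19 mm behind it; z points along the fingers, y is the direction in which the jaws open and shut (so a half turn about z gives the same grasp; the last joint's range is limited). The gripper opens to 92 mm and grips with 3 to 60 N. Pads are 19 mm wide; open, the fingers measure 130 mm over their backs; the gripper's body (75 mm by 190 mm) begins 47 mm behind the grasp point.
Start: joints at [1.132, 0.434, 0.025, 1.573, -0.012, 1.134, -0.075], TCP at [0.206, -0.59, 0.202] pointing down, gripper open.
Joint ranges: [-2.62, 2.62], [-0.44, 2.09], [-1.27, 1.32], [0.08, 2.57], [-1.32, 4.46], [0.12, 2], [-2.74, 2.74]. Speed limits (rad/s): [2.22, 2.22, 3.01, 3.01, 3.14, 3.14, 3.14].

INTERFACE

Orientations are given as a rotation vector (axis times angle).
In Python, from cell import observe, get_image, sign_off gives the robot as it stands.
- The arm moves only by the tool arm_command, never from a script. Its argument "deltas" is a list of rows, each an object with "xyz": the shift along the tool's x, y, z in cm, a list of three; "turn": the turn about the tool's z in degrees; "jaw": the closure in counts, from 0 (fully open) to 255 (shut). A call has 1 to 5 rows; each row is the pose to reach, as a shift and turn from the pose measured when the call began, along the tool's axes at that moment; what a row does not reach only later rows make up. A row lasts 1/12 s, in which the tool goes at most 41.7 mm and 7.16 degrees, less where a joint would pass 70% of its speed; a pose out of reach is approached as far as the arm can. A call with a gripper value outside its range is refused whole. The fingers move at their own pace and stop on an object; "force" is the grip in N (left out, the last holds). Time passes only in rows, so rows that repeat a pose let the fingers close. It gives the time, the measured TCP pose, the force and the opening at its end, in the units of the state.
- observe(): the state, without advancing time (a new reading comes with each control period).
- get_image(name): name is "scene" or "top" or "wrist"; returns a dict with "frame" (384x512x3 uint8, red, green, blue), "depth" (384x512 float32, m along the optical axis (not along the pixel's ray), 0 where there is no reading), "camera_matrix" (3x3 intrinsics, pixels), "distortion" ([k1, k2, p1, p2, k3] as OpenCV has them; the pictures are not rectified), "cam_to_world" (4x4, takes a point from camera to world coordinates). Camera axes: x right, y up, looking along -z (the intrinsics and any distortion apply to the point x, -y, -z); pixel columns grow to the right and rows downward; lengths in m; the calibration is good to about 2 mm. A picture is of the moment at which its call begins.
- sign_off(): hands the job in, once; it reports no verdict.
The state is a dict: "clock": time; "joints": joint angles; "dq": joint speeds; "joint_efforts": joint torques, N m; "position": TCP position; "ee_rot": TCP orientation; "force": force on the tool from outside, world axes, zero at the start; "ft_torque": the same for the moment, N m; "width": opening from 0.0 (shut) to 1.0 (fully open).
Only numpy, scipy, OpenCV 4.12 (cv2) and the standard library are available. Lean on these libraries where they do the work, as an engineer would, in place of code of your own. Each camera call takes 0.05 s, during which the arm holds its last target.

TASK

The round plaster mould is about to go into the damp box with its blue bung on top: first roll it along the bench, without lifting it, until the bung points straight up, and leave it resting there. Then take the box's sprung blue lid by its handle, raise it past its balance point (the red tick) without letting it fly up to its stop, ease it back down until its orange tab is in the green band, and finish still holding it there, motionless, for a colleague to load the box. Leave the bowl, jug and jar alone.

Things in the scene. Friction and masses are not known exactly. Their poses are not given: they have to be found in the camera images.
- mould: Loose white plaster cylinder, 60 mm diameter, 130 long, about 0.4 kg, lying on the bench. Origin: its middle, on its axis. y runs along the axis; z points out through the flush 26 mm blue bung (blue end stripes point alike), at first 1.2 rad from up, away from the robot. Stays where left. A fingertip pressed on its top (a few N) and drawn across rolls it; it moves half as far as the tip.
- damp_box: Fixed plywood box, 180 deep x 240 wide x 110 mm high, with the sprung lid; left or right, the mould on the other side. Origin on the bench below the shut lid's handle bar; x points to the box (front wall at 35 mm, hinge at 215), y along the hinge, z up. At y = +-131 mm a quadrant plate about the hinge (radius 84 to 112 mm): green band 0.70 to 0.90 rad, red tick 0.95.
- lid (a joint): Lid angle, rad: 0 shut, grows as the front edge rises, stop at 1.45. Balance point 0.95 (red tick): below it the lid sinks shut by itself, above it the spring swings it up to the stop; under 3 N at the handle either way. Green band 0.70 to 0.90. Orange tabs on the lid's ends, 122 mm from the hinge, show the angle on the quadrant plates.
- lid_handle (a point): Middle of the lid's handle: round steel bar, 12 mm thick, 140 long, parallel to the hinge, held at its ends by arms from the lid's front edge. Shut, it is 140 mm above the bench, 35 mm ahead of the lid's edge and 22 mm above the lid's top face. It turns with the lid about the hinge.
- lid_hinge (a point): Middle of the lid's hinge line, at the far top edge of the box, 110 mm above the bench; with the lid shut the handle bar lies 215 mm nearer along the box's x and 30 mm higher.
- bowl: Bystander: white bowl, 90 mm across, 40 mm high, near the robot in the middle. Origin under its centre.
- jug: Bystander: white mug-shaped jug, 80 mm across, 100 mm high, off to the right. Origin under its centre.
- jar: Bystander: brown jar, 60 mm across, 80 mm high, off to the left. Origin under its centre.
Things that resemble listed ones, but are neither listed nor needed, are in the scene too. What is shaped like the mould but black or brown is not meant.

How it is judged:
By the outcome, as a careful person would: the job done as asked, in the order asked, and still so for the second after the job is handed in, while the arm keeps its last pose, push and grip.
It also fails if it takes over 72 s, if anything falls off the work surface, if the arm or the gripper's body presses on something with over 40 N, if the wrist force passes 120 N, or if a joint passes its speed limit or range.

## Working session

There is one attempt and no reset: what is moved stays moved. The work goes in short steps, Python scripts to look and compute and a tool call to move; the robot and the scene stay as the last step left them, time stands still between calls to the robot, and variables do not carry over. Pictures are saved under pics/ and viewed, and the job is handed in when it is done.

Besides the shell and the picture viewer there is one more tool, called after "Call:" in YAML: its name, and indented under it one key for each argument. arm_command: Moves the arm, as the interface text tells. Its arguments: {"type":"object","properties":{"deltas":{"type":"array","items":{"type":"object","properties":{"xyz":{"type":"array","items":{"type":"number"}},"turn":{"type":"number"},"jaw":{"type":"number"}}}},"force":{"type":"number"}},"required":["deltas"]}

```bash
mkdir -p pics; ls
python3 - <<'E'
from cell import observe,get_image
import cv2,numpy as np
s=observe();print(s)
for n in ["scene","top","wrist"]:
    d=get_image(n);cv2.imwrite(f"pics/{n}0.png",d["frame"][:,:,::-1]);np.savez(f"{n}0.npz",**d)
    print(n,d["camera_matrix"].round(1).tolist(),d["distortion"],d["cam_to_world"].round(3).tolist())
E
```

```text
pics
{'clock': 0.0, 'joints': array([ 1.13238905,  0.43518782,  0.02497585,  1.5740755 , -0.01161917,
        1.133975  , -0.07508176]), 'dq': array([-1.84474699e-03, -1.74580251e-04,  1.21841069e-03, -7.16207295e-04,
       -1.72923753e-03,  1.61399202e-03,  1.45421852e-05]), 'joint_efforts': array([ 3.61220191e-04, -6.67851019e+01,  9.85473208e-01, -3.14471376e+01,
       -6.03116490e-02,  4.28116391e-02,  1.67823614e-04]), 'position': array([ 0.20573246, -0.58960999,  0.20167521]), 'ee_rot': array([-3.09599544e+00, -5.24670704e-01,  5.78516411e-04]), 'force': array([ 0.09297718,  0.12150641, -0.85204389]), 'ft_torque': array([ 0.04614699, -0.03800963,  0.01597522]), 'width': 1.002191024552197}
scene [[390.3, 0.0, 252.2], [0.0, 390.3, 198.0], [0.0, 0.0, 1.0]] [-0.12313587  0.          0.          0.          0.        ] [[-0.644, -0.615, 0.454, 1.112], [0.765, -0.52, 0.38, 0.496], [0.002, 0.592, 0.806, 1.178], [0.0, 0.0, 0.0, 1.0]]
top [[352.6, 0.0, 260.6], [0.0, 352.6, 199.5], [0.0, 0.0, 1.0]] [0.03265952 0.         0.         0.         0.        ] [[0.085, 0.975, -0.207, 0.328], [-0.996, 0.083, -0.018, -0.015], [-0.001, 0.207, 0.978, 1.169], [0.0, 0.0, 0.0, 1.0]]
wrist [[296.5, 0.0, 256.2], [0.0, 296.5, 194.1], [0.0, 0.0, 1.0]] [-0.00693877  0.          0.          0.          0.        ] [[0.33, 0.897, 0.294, 0.286], [-0.944, 0.314, 0.102, -0.561], [-0.001, -0.311, 0.95, 0.383], [0.0, 0.0, 0.0, 1.0]]
```

View pics/scene0.png

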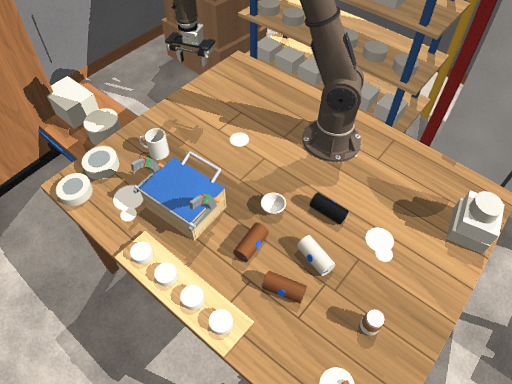

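View pics/top0.png

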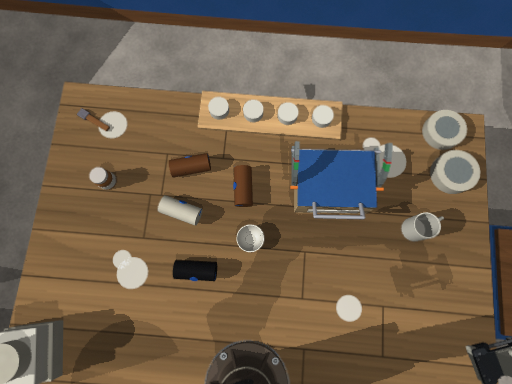

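View pics/wrist0.png

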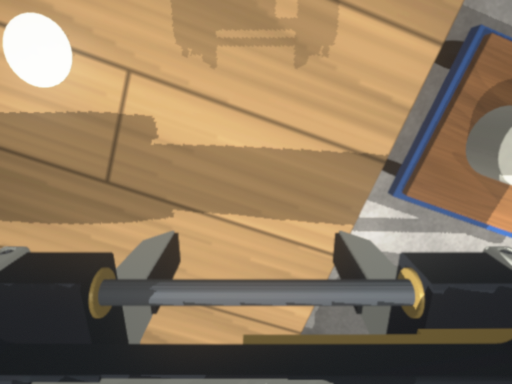

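Candidates for the mould in top view: white cylinder (180,209) is the only white one. The brown cylinders (190,165) and (243,185) and the black one (195,270) are lookalikes. I choose the white one. The box with its blue lid is at (337,178), handle bar at (338,215). Next: measure both.

```bash
cat > h.py <<'E'
import numpy as np,cv2
from cell import observe,get_image
def ray(d,px):
    p=cv2.undistortPoints(np.array(px,float).reshape(-1,1,2),d["camera_matrix"],d["distortion"]).reshape(-1,2)
    return np.c_[p[:,0],-p[:,1],-np.ones(len(p))]
def cloud(d):
    H,W=d["depth"].shape
    u,v=np.meshgrid(np.arange(W),np.arange(H))
    r=ray(d,np.c_[u.ravel(),v.ravel()])*d["depth"].ravel()[:,None]
    T=d["cam_to_world"];return (r@T[:3,:3].T+T[:3,3]).reshape(H,W,3)
def onplane(d,px,z):
    T=d["cam_to_world"];r=ray(d,px)@T[:3,:3].T;o=T[:3,3]
    return o+r*((z-o[2])/r[:,2])[:,None]
def hsv(d): return cv2.cvtColor(d["frame"],cv2.COLOR_RGB2HSV)
def crop(d,x0,y0,x1,y1,k,fn): cv2.imwrite(fn,cv2.resize(np.ascontiguousarray(d["frame"][y0:y1,x0:x1,::-1]),None,fx=k,fy=k,interpolation=cv2.INTER_CUBIC))
E
python3 - <<'E'
from h import *
for n,(x0,y0,x1,y1) in dict(top=(145,180,220,240),scene=(285,225,345,285)).items():
    d=dict(np.load(n+"0.npz"));P=cloud(d);h=hsv(d)
    crop(d,x0,y0,x1,y1,8,f"pics/c_{n}.png")
    m=np.zeros(h.shape[:2],bool);m[y0:y1,x0:x1]=1
    m&=(P[...,2]>0.012)&(P[...,2]<0.08)
    Q=P[m];white=(h[...,1]<60)&m;blue=(h[...,0]>100)&(h[...,0]<130)&(h[...,1]>120)&m
    print(n,m.sum(),Q.max(0),Q.min(0))
    T=P[m&(P[...,2]>0.035)];c=T.mean(0);w,V=np.linalg.eigh(np.cov(T[:,:2].T));a=V[:,1];print("c",c,"axis",a,"ang",np.degrees(np.arctan2(a[1],a[0])))
    t=(T[:,:2]-c[:2])@a;print("along",np.percentile(t,[1,99]))
    nrm=np.array([-a[1],a[0]]);
    tt=Q[:,:2]@nrm; 
    # circle fit in cross-section
    A=np.c_[2*tt,2*Q[:,2],np.ones(len(tt))];b=tt**2+Q[:,2]**2
    s=np.linalg.lstsq(A,b,rcond=None)[0];print("circ",s[:2],np.sqrt(s[2]+s[0]**2+s[1]**2),"c.n",c[:2]@nrm)
    # blue bung
    B=P[blue];print("blue",blue.sum(),B.mean(0) if len(B) else None)
# box
d=dict(np.load("top0.npz"));P=cloud(d);h=hsv(d)
L=(h[...,0]>100)&(h[...,0]<125)&(h[...,1]>150);L[:140]=0;L[212:]=0;L[:,:285]=0;L[:,385:]=0
n_,lab,st,ce=cv2.connectedComponentsWithStats(L.astype(np.uint8))
i=1+np.argmax(st[1:,4]);mk=lab==i;print("lid z",np.median(P[mk][:,2]))
cn=cv2.findContours(mk.astype(np.uint8),cv2.RETR_EXTERNAL,cv2.CHAIN_APPROX_NONE)[0][0]
r=cv2.boxPoints(cv2.minAreaRect(onplane(d,cn.reshape(-1,2),0.118)[:,:2].astype(np.float32)));print("lid rect",r, np.linalg.norm(np.diff(r,axis=0),axis=1))
crop(d,280,135,400,225,6,"pics/c_box.png")
hd=(P[...,2]>0.125)&(P[...,2]<0.16);hd[:200]=0;hd[225:]=0;hd[:,:300]=0;hd[:,375:]=0
print("handle",hd.sum(),P[hd].mean(0),P[hd].min(0),P[hd].max(0))
E
```

```text
top 781 [0.55362466 0.33459021 0.06579911] [0.46585314 0.19674063 0.0121117 ]
c [0.50835546 0.26408548 0.05451098] axis [0.25843902 0.96602757] ang 75.02254093189298
along [-0.06219266  0.06553849]
circ [-0.4241524   0.03603876] 0.025721980237666302 c.n -0.4228354037648214
blue 21 [0.53099247 0.24755297 0.04466282]
scene 817 [0.66782758 0.33569155 0.06653329] [0.46995322 0.19633267 0.01257041]
c [0.53297407 0.26827323 0.05430566] axis [-0.93884603 -0.34433725] ang -159.8586558403225
along [-0.1188986  0.0661355]
circ [-0.07081966  0.03441704] 0.04087121728692564 c.n -0.06834443502916161
blue 35 [0.53773348 0.26303866 0.04353916]
lid z 0.11861307514443586
lid rect [[ 0.541252   -0.10948016]
 [ 0.5556754  -0.34597808]
 [ 0.7329979  -0.33516368]
 [ 0.7185745  -0.09866577]] [0.23693733 0.17765197 0.23693733]
handle 289 [ 0.5194303  -0.22747206  0.14218242] [ 0.50329156 -0.30333792  0.12525912] [ 0.55924557 -0.15077323  0.15108601]
```

Run:
```python
import cv2,numpy as np
a=cv2.imread("pics/c_top.png");b=cv2.imread("pics/c_scene.png");c=cv2.imread("pics/c_box.png")
b=cv2.resize(b,(200,200));a=cv2.resize(a,(250,200));t=np.zeros((200,720,3),np.uint8);t[:,:250]=a;t[:,260:460]=b
c=cv2.resize(c,(533,400));o=np.zeros((600,720,3),np.uint8);o[:200]=t;o[200:,:533]=c;cv2.imwrite("pics/m1.png",o)
```

```text
(no output)
```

View pics/m1.png

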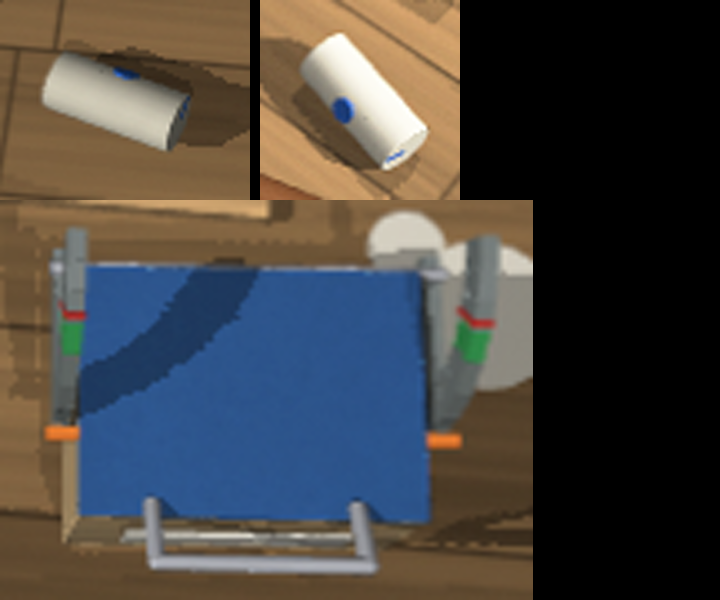

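The white cylinder has its blue bung on the far (+x) side, and the lid is shut with its bar at the front. Now I'll refine the numbers and the tool frame.

```bash
cat >> h.py <<'E'
from scipy.spatial.transform import Rotation as Ro
def Rt(s): return Ro.from_rotvec(s["ee_rot"]).as_matrix()
def plan(s,target,ydir=None):
    R=Rt(s);d=R.T@(np.array(target)-s["position"])*100
    t=None
    if ydir is not None:
        y=np.array([*ydir,0.]);y/=np.linalg.norm(y);yt=R.T@y
        a=np.degrees(np.arctan2(-yt[0],yt[1]));t=(a+90)%180-90
    print("pos",s["position"].round(4),"delta cm",d.round(2),"turn",t,"q7",s["joints"][6].round(2),"F",s["force"].round(1),"t",s["clock"],"w",round(s["width"],3))
E
python3 - <<'E'
from h import *
s=observe();print(Rt(s).round(3))
n=(0.966,-0.258)
plan(s,[0.515,0.262,0.16],n)
d=dict(np.load("top0.npz"));P=cloud(d)
# bar edges at z=0.14 : pixels with light grey in handle area
for u in range(318,362,6):
    col=[(v,tuple(d["frame"][v,u]),round(float(P[v,u,2]),3)) for v in range(206,222)]
    hs=[v for v,c,z in col if 0.130<z<0.16 and v>211]
    print(u,hs, onplane(d,[[u,np.mean(hs)]],0.143)[0].round(4) if hs else None)
ds=dict(np.load("scene0.npz"))
# mould: scene cloud restricted
for nm,dd in (("top",d),("scene",ds)):
    P=cloud(dd);q=P.reshape(-1,3);a=np.array([.258,.966]);nn=np.array([.966,-.258])
    t=q[:,:2]@a;w=q[:,:2]@nn
    k=(abs(t-.385)<.055)&(abs(w-.423)<.034)&(q[:,2]>.04)&(q[:,2]<.075)
    q=q[k];w=w[k];t=t[k]
    f=lambda x:np.hypot(w+x[2]*(t-.385)-x[0],q[:,2]-x[1])-.03
    from scipy.optimize import least_squares
    r=least_squares(f,[.423,.03,0],loss='soft_l1',f_scale=.003);print(nm,k.sum(),r.x,np.std(f(r.x)))
E
```

```text
[[ 0.944  0.329 -0.   ]
 [ 0.329 -0.944  0.001]
 [-0.    -0.001 -1.   ]]
pos [ 0.2058 -0.5897  0.2018] delta cm [ 57.26 -70.22   4.26] turn -55.80849261293983 q7 -0.08 F [-0.5  0.8  0.7] t 0.15 w 1.002
318 [214, 215, 216, 217, 218] [ 0.5091 -0.168   0.143 ]
324 [215, 216, 217, 218] [ 0.5091 -0.1856  0.143 ]
330 [215, 216, 217, 218] [ 0.5106 -0.2032  0.143 ]
336 [215, 216, 217, 218] [ 0.5121 -0.2207  0.143 ]
342 [215, 216, 217, 218] [ 0.5136 -0.2382  0.143 ]
348 [215, 216, 217, 218] [ 0.5151 -0.2557  0.143 ]
354 [215, 216, 217, 218] [ 0.5166 -0.2732  0.143 ]
360 [212, 213, 214, 215, 216, 217, 218] [ 0.5225 -0.2906  0.143 ]
top 592 [ 0.42461517  0.03083977 -0.00861529] 0.0017760969340192736
scene 514 [ 0.42500834  0.0312256  -0.01247619] 0.0021290035153107693
```

Call:
arm_command:
  deltas:
    - {"xyz": [57.3,-70.2,4.0],"turn": -55.8,"jaw": 255}
    - {"xyz": [57.3,-70.2,4.0],"turn": -55.8,"jaw": 255}
    - {"xyz": [57.3,-70.2,4.0],"turn": -55.8,"jaw": 255}
    - {"xyz": [57.3,-70.2,4.0],"turn": -55.8,"jaw": 255}
    - {"xyz": [57.3,-70.2,4.0],"turn": -55.8,"jaw": 255}
  force: 20

```text
clock: 0.57
position: [0.2771, -0.3925, 0.193]
ee_rot: [-2.781, -1.46, 0.0]
force: [1.2, 0.1, -0.0]
width: 0.687
```

Run:
```python
from h import *
s=observe();plan(s,[0.515,0.262,0.16],(0.966,-0.258))
```

```text
pos [ 0.2771 -0.3925  0.193 ] delta cm [ 67.38 -17.59   3.34] turn -19.65529974358509 q7 0.19 F [ 1.2  0.1 -0. ] t 0.5667 w 0.687
```

Call:
arm_command:
  deltas:
    - {"xyz": [67.4,-17.6,3.3],"turn": -19.7,"jaw": 255}
    - {"xyz": [67.4,-17.6,3.3],"turn": -19.7,"jaw": 255}
    - {"xyz": [67.4,-17.6,3.3],"turn": -19.7,"jaw": 255}
    - {"xyz": [67.4,-17.6,3.3],"turn": -19.7,"jaw": 255}
    - {"xyz": [67.4,-17.6,3.3],"turn": -19.7,"jaw": 255}

```text
clock: 0.98
position: [0.3479, -0.197, 0.1835]
ee_rot: [-2.49, -1.915, 0.0]
force: [1.0, -0.6, 0.0]
width: 0.323
```

Run:
```python
from h import *
s=observe();plan(s,[0.515,0.262,0.16],(0.966,-0.258))
```

```text
pos [ 0.3479 -0.197   0.1835] delta cm [48.65  4.35  2.36] turn 0.05773507885824358 q7 0.06 F [ 1.  -0.6  0. ] t 0.9833 w 0.323
```

Call:
arm_command:
  deltas:
    - {"xyz": [48.6,4.4,2.4],"turn": 0,"jaw": 255}
    - {"xyz": [48.6,4.4,2.4],"turn": 0,"jaw": 255}
    - {"xyz": [48.6,4.4,2.4],"turn": 0,"jaw": 255}
    - {"xyz": [48.6,4.4,2.4],"turn": 0,"jaw": 255}
    - {"xyz": [48.6,4.4,2.4],"turn": 0,"jaw": 255}

```text
clock: 1.4
position: [0.4192, -0.0014, 0.1734]
ee_rot: [2.491, 1.914, 0.0]
force: [0.8, -0.5, 0.1]
width: 0.006
```

Call:
arm_command:
  deltas:
    - {"xyz": [28.0,2.5,1.4],"turn": 0,"jaw": 255}
    - {"xyz": [28.0,2.5,1.4],"turn": 0,"jaw": 255}
    - {"xyz": [28.0,2.5,1.4],"turn": 0,"jaw": 255}
    - {"xyz": [28.0,2.5,1.4],"turn": 0,"jaw": 255}
    - {"xyz": [28.0,2.5,1.4],"turn": 0,"jaw": 255}

```text
clock: 1.82
position: [0.4902, 0.1942, 0.1628]
ee_rot: [2.491, 1.914, -0.0]
force: [0.1, -1.0, 0.1]
width: 0.007
```

Run:
```python
from h import *
s=observe();plan(s,[0.5268,0.2578,0.075],(0.966,-0.258))
d=get_image("wrist");cv2.imwrite("pics/w1.png",d["frame"][:,:,::-1])
```

```text
pos [0.4902 0.1942 0.1628] delta cm [7.1  1.89 8.77] turn 0.010634923559990739 q7 -1.0 F [ 0.1 -1.   0.1] t 1.8167 w 0.007
```

View pics/w1.png

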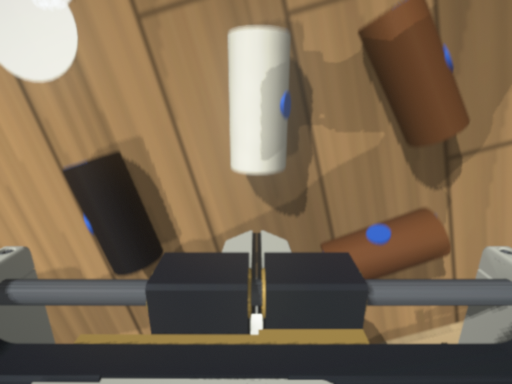

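White mould sits at (260,100) in the wrist view with its bung on the right (away side). The fingers are shut.

Call:
arm_command:
  deltas:
    - {"xyz": [7.1,1.0,5.0],"turn": 0,"jaw": 255}
    - {"xyz": [7.1,1.0,5.0],"turn": 0,"jaw": 255}
    - {"xyz": [7.1,1.0,8.8],"turn": 0,"jaw": 255}
    - {"xyz": [7.1,1.0,8.8],"turn": 0,"jaw": 255}
    - {"xyz": [7.1,1.0,8.8],"turn": 0,"jaw": 255}

```text
clock: 2.28
position: [0.5171, 0.2701, 0.0729]
ee_rot: [-2.479, -1.921, 0.0]
force: [-0.7, -0.4, -0.3]
width: 0.004
```

Run:
```python
from h import *
s=observe();plan(s,[0.5181,0.2601,0.060],(0.966,-0.258))
d=get_image("wrist");crop(d,160,80,360,230,4,"pics/w2.png")
```

```text
pos [0.5171 0.2701 0.0729] delta cm [-0.94  0.35  1.28] turn 0.5046596777380472 q7 -1.16 F [-0.7 -0.4 -0.3] t 2.2833 w 0.004
```

View pics/w2.png

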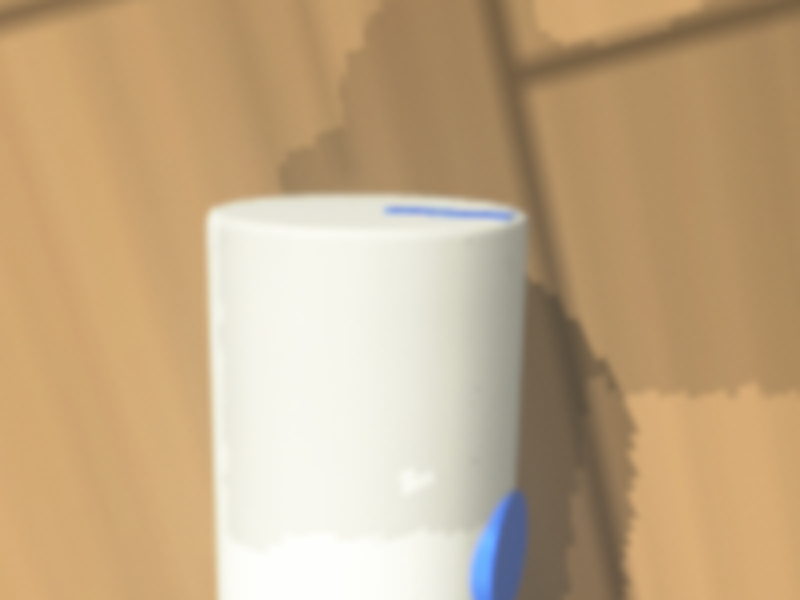

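Call:
arm_command:
  deltas:
    - {"xyz": [-0.9,0.35,0.9],"turn": 0.5,"jaw": 255}
    - {"xyz": [-0.9,0.35,1.1],"turn": 0.5,"jaw": 255}
    - {"xyz": [-0.9,0.35,1.25],"turn": 0.5,"jaw": 255}
    - {"xyz": [-0.9,0.35,1.35],"turn": 0.5,"jaw": 255}
    - {"xyz": [-0.9,0.35,1.35],"turn": 0.5,"jaw": 255}

```text
clock: 2.75
position: [0.5198, 0.2601, 0.062]
ee_rot: [-2.49, -1.909, -0.006]
force: [-0.3, 0.1, -0.6]
width: 0.006
```

Run:
```python
from h import *
s=observe();plan(s,[0.5181,0.2601,0.060],(0.966,-0.258))
```

```text
pos [0.5198 0.2601 0.062 ] delta cm [-0.04 -0.17  0.2 ] turn -0.10762450178944505 q7 -1.17 F [-0.3  0.1 -0.6] t 2.75 w 0.006
```

Call:
arm_command:
  deltas:
    - {"xyz": [0,-0.1,0.2],"turn": 0,"jaw": 255}
    - {"xyz": [0,-0.1,0.3],"turn": 0,"jaw": 255}
    - {"xyz": [0,-0.1,0.4],"turn": 0,"jaw": 255}

```text
clock: 3.0
position: [0.5189, 0.2605, 0.0582]
ee_rot: [-2.49, -1.909, -0.007]
force: [-0.0, 0.6, 0.4]
width: 0.004
```

Run:
```python
from h import *
s=observe();plan(s,[0.5181,0.2601,0.060],(0.966,-0.258));print(s["joint_efforts"].round(2))
d=get_image("wrist");crop(d,160,80,360,230,4,"pics/w3.png")
```

```text
pos [0.5189 0.2605 0.0582] delta cm [-0.06 -0.06 -0.18] turn -0.0942311306118313 q7 -1.17 F [-0.   0.6  0.4] t 3.0 w 0.004
[ 1.400e-01 -6.675e+01 -9.290e+00 -2.441e+01 -8.000e-02 -5.000e-02
  1.000e-02]
```

View pics/w3.png

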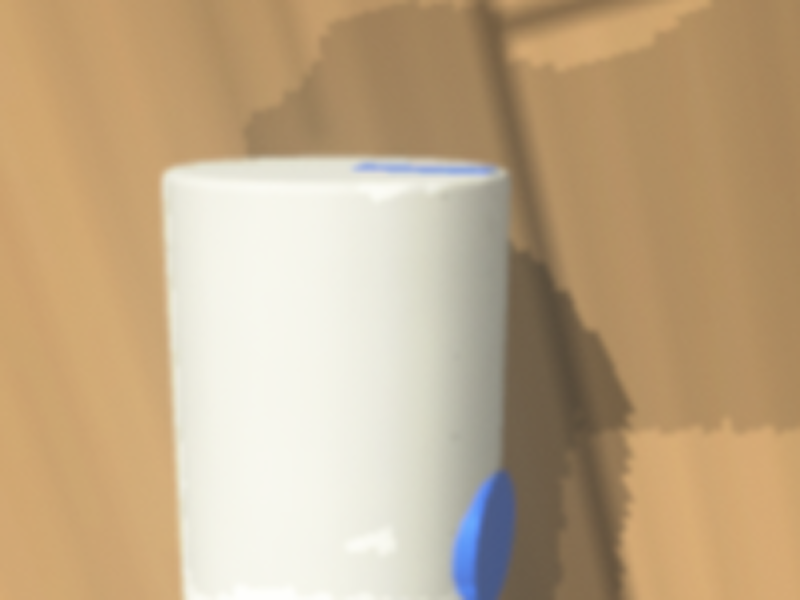

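Call:
arm_command:
  deltas:
    - {"xyz": [0,-0.05,0.1],"turn": 0,"jaw": 255}
    - {"xyz": [0,-0.05,0.15],"turn": 0,"jaw": 255}
    - {"xyz": [0,-0.05,0.2],"turn": 0,"jaw": 255}
    - {"xyz": [0,-0.05,0.2],"turn": 0,"jaw": 255}

```text
clock: 3.38
position: [0.5182, 0.2606, 0.0557]
ee_rot: [-2.49, -1.909, -0.006]
force: [0.5, -0.2, -0.5]
width: 0.003
```

Run:
```python
from h import *
s=observe();plan(s,[0.5181,0.2601,0.060],(0.966,-0.258))
```

```text
pos [0.5182 0.2606 0.0557] delta cm [-0.05  0.   -0.43] turn -0.08921866236497067 q7 -1.17 F [ 0.5 -0.2 -0.5] t 3.3833 w 0.003
```

Run:
```python
from h import *
d=get_image("scene");crop(d,270,200,370,290,6,"pics/s3.png")
d=get_image("top");P=cloud(d)
crop(d,140,170,240,245,6,"pics/t3.png")
```

```text
(no output)
```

View pics/s3.png

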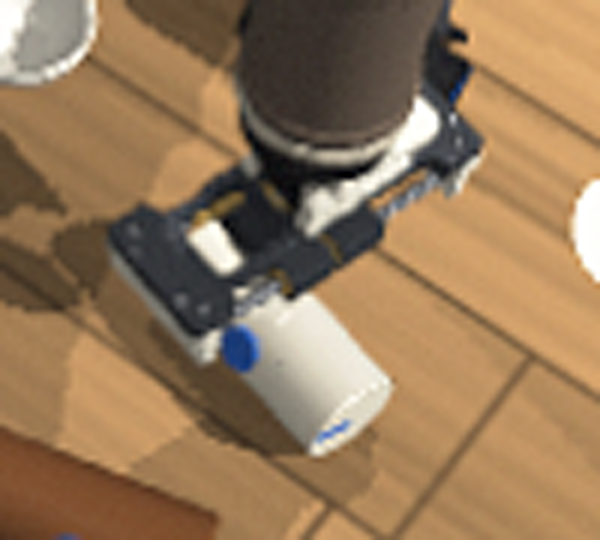

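View pics/t3.png

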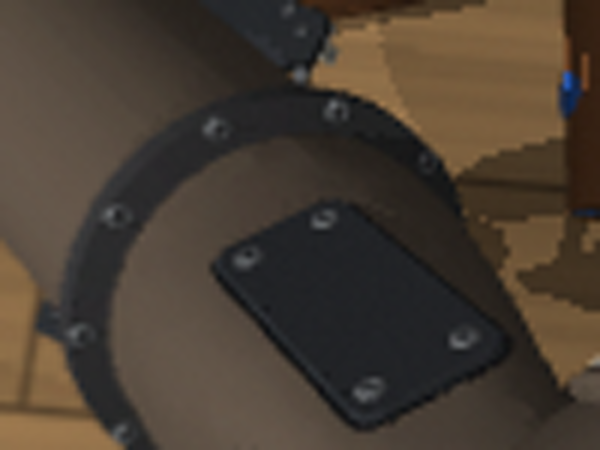

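Call:
arm_command:
  deltas:
    - {"xyz": [0,-0.1,-0.05],"turn": 0,"jaw": 255}
    - {"xyz": [0,-0.3,-0.1],"turn": 0,"jaw": 255}
    - {"xyz": [0,-0.5,-0.1],"turn": 0,"jaw": 255}
    - {"xyz": [0,-0.7,-0.1],"turn": 0,"jaw": 255}
    - {"xyz": [0,-0.9,-0.1],"turn": 0,"jaw": 255}

```text
clock: 3.9
position: [0.5093, 0.263, 0.0569]
ee_rot: [-2.489, -1.909, -0.006]
force: [0.8, -0.2, 0.1]
width: 0.004
```

Run:
```python
from h import *
s=observe();plan(s,[0.5094,0.2624,0.060],(0.966,-0.258))
d=get_image("scene");crop(d,270,200,370,290,6,"pics/s4.png")
```

```text
pos [0.5093 0.263  0.0569] delta cm [-0.06  0.03 -0.31] turn -0.08030550286605376 q7 -1.19 F [ 0.8 -0.2  0.1] t 3.9 w 0.004
```

View pics/s4.png

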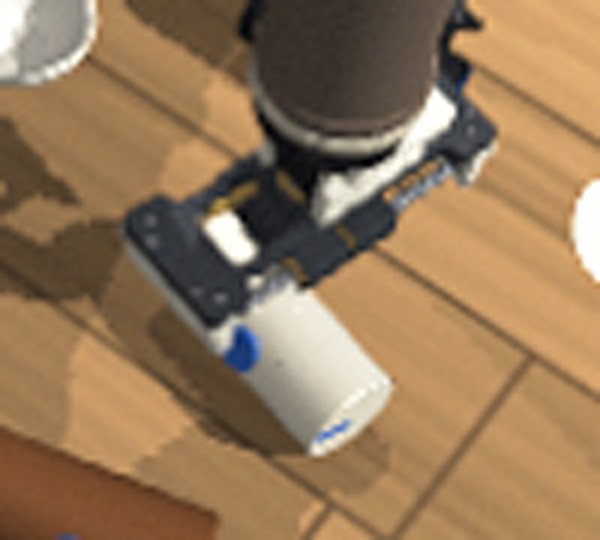

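Call:
arm_command:
  deltas:
    - {"xyz": [0,0,0.1],"turn": 0,"jaw": 255}
    - {"xyz": [0,0,0.2],"turn": 0,"jaw": 255}
    - {"xyz": [0,0,0.3],"turn": 0,"jaw": 255}

```text
clock: 4.2
position: [0.5088, 0.2632, 0.0537]
ee_rot: [-2.489, -1.909, -0.005]
force: [-0.3, -0.0, 0.7]
width: 0.005
```

Run:
```python
from h import *
s=observe();plan(s,[0.5094,0.2624,0.060],(0.966,-0.258))
d=get_image("wrist");cv2.imwrite("pics/w5.png",d["frame"][:,:,::-1])
```

```text
pos [0.5088 0.2632 0.0537] delta cm [-0.06  0.07 -0.63] turn -0.060741404139136534 q7 -1.19 F [-0.3 -0.   0.7] t 4.2 w 0.005
```

View pics/w5.png

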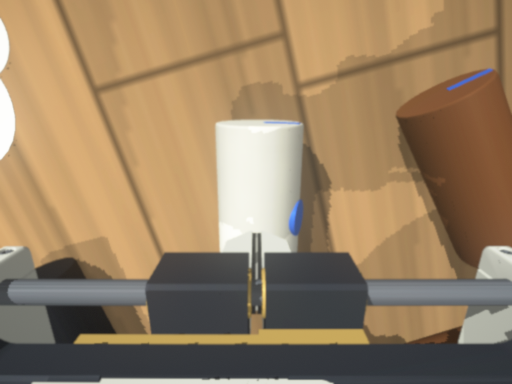

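Run:
```python
from h import *
d=get_image("wrist");P=cloud(d)
for v in range(125,260,6): print(v,[(P[v,u]*1000).round(0).astype(int).tolist() for u in (228,245,256,275,292)])
```

```text
125 [[510, 335, 50], [520, 332, 53], [526, 331, 53], [538, 328, 52], [548, 325, 50]]
131 [[509, 332, 52], [519, 329, 57], [526, 328, 58], [536, 325, 57], [547, 321, 52]]
137 [[508, 328, 53], [518, 326, 58], [525, 324, 59], [536, 321, 57], [546, 318, 52]]
143 [[507, 325, 54], [517, 322, 57], [524, 321, 60], [535, 318, 58], [545, 314, 51]]
149 [[506, 321, 54], [516, 319, 58], [523, 318, 59], [534, 314, 58], [544, 310, 50]]
155 [[505, 317, 52], [515, 316, 57], [522, 314, 60], [533, 311, 57], [543, 307, 52]]
161 [[504, 314, 52], [515, 312, 58], [521, 311, 60], [532, 307, 58], [543, 303, 51]]
167 [[502, 310, 51], [513, 308, 57], [520, 307, 60], [531, 304, 59], [542, 299, 50]]
173 [[502, 307, 53], [512, 305, 57], [519, 303, 59], [530, 300, 58], [541, 295, 50]]
179 [[500, 303, 52], [511, 301, 57], [518, 300, 59], [529, 296, 58], [540, 292, 51]]
185 [[499, 299, 51], [511, 298, 59], [517, 296, 60], [528, 293, 58], [539, 288, 51]]
191 [[498, 295, 52], [509, 294, 58], [516, 292, 59], [528, 289, 58], [538, 284, 50]]
197 [[497, 291, 51], [508, 290, 58], [515, 289, 60], [527, 285, 57], [537, 279, 
[... 163 characters left out ...]
, 271, 49]]
215 [[493, 278, 51], [505, 278, 58], [512, 277, 59], [524, 273, 57], [534, 267, 49]]
221 [[492, 274, 50], [504, 274, 58], [511, 273, 60], [523, 269, 57], [533, 263, 52]]
227 [[490, 270, 51], [503, 270, 58], [510, 269, 60], [522, 265, 58], [532, 259, 52]]
233 [[489, 265, 50], [505, 276, 81], [511, 273, 78], [521, 260, 57], [531, 254, 49]]
239 [[488, 262, 51], [505, 276, 88], [511, 273, 85], [521, 272, 88], [530, 249, 48]]
245 [[497, 278, 95], [506, 276, 96], [511, 273, 93], [521, 272, 95], [529, 244, 48]]
251 [[498, 278, 102], [506, 275, 101], [511, 273, 100], [521, 272, 102], [528, 239, 48]]
257 [[509, 301, 151], [514, 299, 151], [511, 273, 106], [524, 297, 152], [529, 295, 151]]
```

Run:
```python
from h import *
d=dict(np.load("wrist0.npz"));P=cloud(d)
R=Ro.from_rotvec([-3.09599544e+00,-5.24670704e-01,5.785e-4]).as_matrix();p=np.array([.20573246,-.58960999,.20167521])
Q=(P-p)@R*1000
f=(Q[...,2]>-60)&(Q[...,2]<30)
print(Q[f].min(0),Q[f].max(0))
for u in (140,160,170,176,180,350): print(u,[(v,Q[v,u].round(0).astype(int).tolist()) for v in range(225,300,6) if f[v,u]])
s=observe();d=get_image("wrist");P=cloud(d);Q=(P-s["position"])@Rt(s)*1000
for u in (215,225,235,245,275,290): print(u,[(v,Q[v,u].round(0).astype(int).tolist()) for v in range(222,260,4)])
print(s["clock"])
```

```text
[ -9.95537501 -64.75702126 -59.99642755] [ 12.16120885  62.79595465 -22.97187344]
140 [(243, [11, -63, -39]), (249, [11, -61, -46]), (255, [11, -58, -53]), (261, [12, -56, -59])]
160 [(237, [11, -55, -32]), (243, [11, -52, -40]), (249, [10, -51, -45]), (255, [10, -49, -51]), (261, [10, -48, -56]), (267, [8, -47, -58]), (273, [6, -47, -60])]
170 [(237, [11, -49, -32]), (243, [10, -48, -37]), (249, [8, -47, -40]), (255, [6, -47, -43]), (261, [2, -47, -43]), (267, [0, -47, -45]), (273, [-4, -47, -45])]
176 [(237, [10, -46, -30]), (243, [6, -47, -30]), (249, [3, -47, -31]), (255, [-1, -47, -32]), (261, [-4, -47, -33]), (267, [-7, -47, -34])]
180 [(255, [-5, -47, -24]), (261, [-9, -47, -24])]
350 [(237, [11, 51, -33]), (243, [11, 49, -39]), (249, [10, 48, -45]), (255, [10, 46, -50]), (261, [9, 45, -54]), (267, [6, 45, -55]), (273, [3, 45, -56])]
215 [(222, [-17, -36, 54]), (226, [-20, -36, 54]), (230, [-25, -36, 55]), (234, [-28, -36, 54]), (238, [-32, -37, 54]), (242, [-36, -37, 54]), (246, [-39, -37, 53]), (250, [-44, -37, 54]), (254, [37, -14, -96]), (258, [37, -14, -98])]
225 [(222, [
[... 381 characters left out ...]
1, -47]), (254, [37, -7, -96]), (258, [37, -7, -98])]
245 [(222, [8, -8, -4]), (226, [6, -8, -4]), (230, [3, -8, -4]), (234, [11, -7, -28]), (238, [12, -7, -34]), (242, [12, -6, -38]), (246, [12, -6, -43]), (250, [12, -6, -47]), (254, [37, -4, -96]), (258, [37, -4, -98])]
275 [(222, [8, 12, -3]), (226, [5, 12, -3]), (230, [3, 12, -4]), (234, [0, 12, -3]), (238, [12, 10, -33]), (242, [12, 10, -38]), (246, [11, 9, -42]), (250, [11, 9, -46]), (254, [37, 6, -96]), (258, [38, 5, -99])]
290 [(222, [5, 22, 3]), (226, [3, 23, 3]), (230, [-1, 23, 4]), (234, [-3, 23, 2]), (238, [-7, 23, 4]), (242, [-10, 23, 4]), (246, [-13, 23, 4]), (250, [12, 17, -47]), (254, [37, 11, -96]), (258, [37, 10, -99])]
4.3
```

The fingers really end about 23 mm short of the reported TCP: in the wrist depth the tips are at tool z = -23 mm, and there was no contact at TCP z = 0.054. Closed, they form a wedge across y but stay flat across x. I'll turn the tool 90° so the flat edge faces the rolling direction.

Call:
arm_command:
  deltas:
    - {"xyz": [0,1.0,0],"turn": -90,"jaw": 255}
    - {"xyz": [0,1.0,0],"turn": -90,"jaw": 255}
    - {"xyz": [0,1.0,0],"turn": -90,"jaw": 255}
    - {"xyz": [0,1.0,0],"turn": -90,"jaw": 255}
    - {"xyz": [0,1.0,0],"turn": -90,"jaw": 255}

```text
clock: 4.77
position: [0.5187, 0.2604, 0.0537]
ee_rot: [-1.775, -2.588, -0.007]
force: [0.0, 0.4, -0.8]
width: 0.003
```

Call:
arm_command:
  deltas:
    - {"xyz": [0,0,0],"turn": -54,"jaw": 255}
    - {"xyz": [0,0,0],"turn": -54,"jaw": 255}
    - {"xyz": [0,0,0],"turn": -54,"jaw": 255}
    - {"xyz": [0,0,0],"turn": -54,"jaw": 255}
    - {"xyz": [0,0,0],"turn": -54,"jaw": 255}

```text
clock: 5.18
position: [0.5189, 0.2603, 0.0537]
ee_rot: [-0.893, -3.01, -0.009]
force: [0.2, -1.0, -0.1]
width: 0.003
```

Run:
```python
from h import *
s=observe();plan(s,[0.5181,0.2601,0.040],(0.258,0.966))
```

```text
pos [0.5189 0.2603 0.0537] delta cm [ 0.05 -0.07  1.37] turn -18.107792257379643 q7 -0.12 F [ 0.2 -1.  -0.1] t 5.1833 w 0.003
```

Call:
arm_command:
  deltas:
    - {"xyz": [0,0,0.5],"turn": -18,"jaw": 255}
    - {"xyz": [0,0,1.0],"turn": -18,"jaw": 255}
    - {"xyz": [0,0,1.4],"turn": -18,"jaw": 255}
    - {"xyz": [0,0,1.5],"turn": -18,"jaw": 255}
    - {"xyz": [0,0,1.5],"turn": -18,"jaw": 255}

```text
clock: 5.6
position: [0.5188, 0.2602, 0.0384]
ee_rot: [-0.416, -3.112, -0.009]
force: [-0.6, 0.1, -0.5]
width: 0.006
```

Run:
```python
from h import *
s=observe();plan(s,[0.5181,0.2601,0.035],(0.258,0.966));print(Rt(s).round(3))
```

```text
pos [0.5188 0.2602 0.0384] delta cm [ 0.06 -0.03  0.34] turn -0.271704665946217 q7 0.13 F [-0.6  0.1 -0.5] t 5.6 w 0.006
[[-0.965  0.263 -0.001]
 [ 0.263  0.965  0.006]
 [ 0.002  0.005 -1.   ]]
```

Call:
arm_command:
  deltas:
    - {"xyz": [0,0,0.1],"turn": 0,"jaw": 255}
    - {"xyz": [0,0,0.15],"turn": 0,"jaw": 255}
    - {"xyz": [0,0,0.2],"turn": 0,"jaw": 255}

```text
clock: 5.85
position: [0.5189, 0.2603, 0.0366]
ee_rot: [-0.418, -3.113, -0.009]
force: [-0.2, 0.2, -0.6]
width: 0.004
```

Call:
arm_command:
  deltas:
    - {"xyz": [0,0,0.1],"turn": 0,"jaw": 255}
    - {"xyz": [0,0,0.15],"turn": 0,"jaw": 255}

```text
clock: 6.02
position: [0.5193, 0.2604, 0.0357]
ee_rot: [0.419, 3.113, 0.009]
force: [-1.1, -2.9, 11.3]
width: 0.006
```

Call:
arm_command:
  deltas:
    - {"xyz": [0.2,0,0.04],"turn": 0,"jaw": 255}
    - {"xyz": [0.6,0,0.04],"turn": 0,"jaw": 255}
    - {"xyz": [1.0,0,0.04],"turn": 0,"jaw": 255}
    - {"xyz": [1.4,0,0.04],"turn": 0,"jaw": 255}
    - {"xyz": [1.8,0,0.04],"turn": 0,"jaw": 255}

```text
clock: 6.43
position: [0.5021, 0.265, 0.0359]
ee_rot: [0.42, 3.112, 0.008]
force: [-0.5, -2.6, 6.3]
width: 0.004
```

Run:
```python
from h import *
s=observe();plan(s,[0.5094-.966*.027,0.2624+.258*.027,0.0355],(0.258,0.966))
d=get_image("scene");crop(d,270,200,370,290,6,"pics/s5.png")
```

```text
pos [0.5021 0.265  0.0359] delta cm [ 1.93 -0.08  0.04] turn -0.42290733221987864 q7 0.09 F [-0.5 -2.6  6.3] t 6.4333 w 0.004
```

View pics/s5.png

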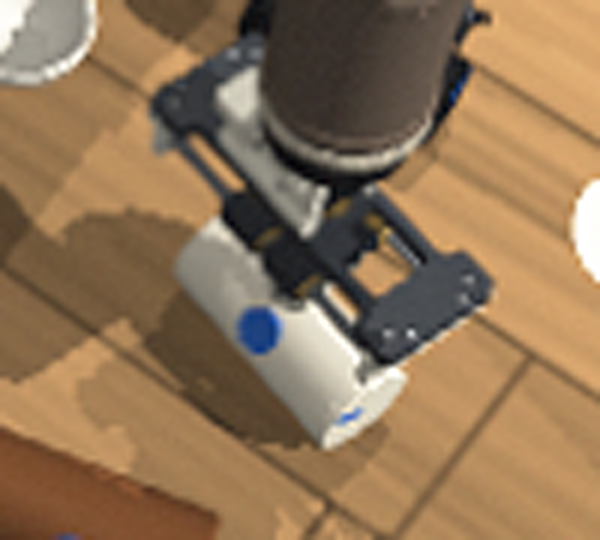

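It rolls well: the bung at crop (260,330) has turned upward. Continuing the stroke.

Call:
arm_command:
  deltas:
    - {"xyz": [0.4,0,0.03],"turn": 0,"jaw": 255}
    - {"xyz": [0.8,0,0.03],"turn": 0,"jaw": 255}
    - {"xyz": [1.2,0,0.03],"turn": 0,"jaw": 255}
    - {"xyz": [1.6,0,0.03],"turn": 0,"jaw": 255}
    - {"xyz": [1.8,0,0.03],"turn": 0,"jaw": 255}

```text
clock: 6.9
position: [0.4832, 0.2702, 0.0359]
ee_rot: [0.418, 3.113, 0.007]
force: [-0.3, -1.5, 3.9]
width: 0.007
```

Call:
arm_command:
  deltas:
    - {"xyz": [0,0,0],"turn": 0,"jaw": 255}
    - {"xyz": [0,0,-0.3],"turn": 0,"jaw": 255}
    - {"xyz": [0,0,-1.0],"turn": 0,"jaw": 255}

```text
clock: 7.15
position: [0.4827, 0.2699, 0.0454]
ee_rot: [-0.418, -3.113, -0.006]
force: [0.8, -0.5, -1.0]
width: 0.006
```

Run:
```python
from h import *
s=observe();plan(s,[0.5094,0.2624,0.0355],(0.258,0.966))
for n in ("scene","wrist"):
    d=get_image(n)
    P=cloud(d);q=P.reshape(-1,3);a=np.array([.258,.966]);nn=np.array([.966,-.258])
    t=q[:,:2]@a;w=q[:,:2]@nn;B=hsv(d)
    bl=((B[...,0]>100)&(B[...,0]<130)&(B[...,1]>120)).ravel()
    k=(abs(t-.385)<.063)&(abs(w-.410)<.045)&(q[:,2]>.035)&(q[:,2]<.063)
    f=lambda x:np.hypot(w[k]-x[0],q[k,2]-.03)-.03
    from scipy.optimize import least_squares
    r=least_squares(f,[.41],loss='soft_l1',f_scale=.002).x[0]
    kb=k&bl&(abs(t-.385)<.02)
    ang=np.arctan2(w[kb]-r,q[kb,2]-.03)
    print(n,k.sum(),"n' centre",r,"resid",np.std(f([r])),"bung",kb.sum(),q[kb].mean(0),"angle",np.median(ang),ang.min(),ang.max(),"t",t[kb].mean())
    cv2.imwrite(f"pics/{n}6.png",d["frame"][:,:,::-1])
```

```text
pos [0.4827 0.2699 0.0454] delta cm [-2.77 -0.02  0.99] turn -0.3452039503051765 q7 0.07 F [ 0.8 -0.5 -1. ] t 7.15 w 0.006
scene 506 n' centre 0.4064136866000969 resid 0.0019465793627845551 bung 36 [0.50878296 0.26614622 0.05633683] angle 0.5560559044651912 0.16146942843568163 0.8582028106861223 t 0.3883632554514028<stdin>:14: RuntimeWarning: Mean of empty slice.
  ret = um.true_divide(
  return _methods._mean(a, axis=axis, dtype=dtype,
  ret = ret.dtype.type(ret / rcount)
Traceback (most recent call last):
ValueError: zero-size array to reduction operation minimum which has no identity
```

Call:
arm_command:
  deltas:
    - {"xyz": [-1.0,0,0],"turn": 0,"jaw": 255}
    - {"xyz": [-1.9,0,0],"turn": 0,"jaw": 255}
    - {"xyz": [-1.9,0,0.4],"turn": 0,"jaw": 255}
    - {"xyz": [-1.9,0,0.8],"turn": 0,"jaw": 255}
    - {"xyz": [-1.9,0,0.9],"turn": 0,"jaw": 255}

```text
clock: 7.67
position: [0.5017, 0.2653, 0.0367]
ee_rot: [0.42, 3.113, 0.008]
force: [0.1, 0.1, -0.3]
width: 0.007
```

Run:
```python
from h import *
s=observe();plan(s,[0.5010,0.2657,0.0352],(0.258,0.966))
```

```text
pos [0.5017 0.2653 0.0367] delta cm [0.08 0.02 0.15] turn -0.3957811949449308 q7 0.1 F [ 0.1  0.1 -0.3] t 7.6667 w 0.007
```

Call:
arm_command:
  deltas:
    - {"xyz": [0,0,0.1],"turn": 0,"jaw": 255}
    - {"xyz": [0,0,0.14],"turn": 0,"jaw": 255}
    - {"xyz": [0,0,0.14],"turn": 0,"jaw": 255}

```text
clock: 7.92
position: [0.5017, 0.2655, 0.0358]
ee_rot: [0.419, 3.113, 0.008]
force: [0.0, -2.7, 6.9]
width: 0.007
```

Call:
arm_command:
  deltas:
    - {"xyz": [0.3,0,0.03],"turn": 0,"jaw": 255}
    - {"xyz": [0.7,0,0.03],"turn": 0,"jaw": 255}
    - {"xyz": [1.1,0,0.03],"turn": 0,"jaw": 255}
    - {"xyz": [1.5,0,0.03],"turn": 0,"jaw": 255}
    - {"xyz": [1.8,0,0.03],"turn": 0,"jaw": 255}

```text
clock: 8.33
position: [0.4839, 0.2703, 0.0359]
ee_rot: [0.418, 3.112, 0.007]
force: [-0.8, -3.2, 7.0]
width: 0.007
```

Call:
arm_command:
  deltas:
    - {"xyz": [0.4,0,0.03],"turn": 0,"jaw": 255}
    - {"xyz": [0.8,0,0.03],"turn": 0,"jaw": 255}
    - {"xyz": [1.2,0,0.03],"turn": 0,"jaw": 255}
    - {"xyz": [1.5,0,0.03],"turn": 0,"jaw": 255}
    - {"xyz": [1.5,0,0.03],"turn": 0,"jaw": 255}

```text
clock: 8.75
position: [0.4685, 0.2745, 0.0359]
ee_rot: [0.416, 3.112, 0.007]
force: [0.0, -1.5, 6.2]
width: 0.007
```

Call:
arm_command:
  deltas:
    - {"xyz": [0,0,-0.5],"turn": 0,"jaw": 255}
    - {"xyz": [0,-3,-5.0],"turn": 0,"jaw": 255}
    - {"xyz": [6,-10,-10.0],"turn": 0,"jaw": 255}
    - {"xyz": [8,-10,-12.0],"turn": 0,"jaw": 255}
    - {"xyz": [8,-10,-12.0],"turn": 0,"jaw": 255}

```text
clock: 9.17
position: [0.3722, 0.2019, 0.1481]
ee_rot: [0.416, 3.114, 0.005]
force: [0.0, -1.1, 2.1]
width: -0.0
```

```bash
cat > meas.py <<'E'
from h import *
from scipy.optimize import least_squares
def run(tag,names=("scene","wrist","top")):
  for n in names:
    d=get_image(n);cv2.imwrite(f"pics/{n}{tag}.png",d["frame"][:,:,::-1])
    P=cloud(d);q=P.reshape(-1,3);a=np.array([.258,.966]);nn=np.array([.966,-.258])
    t=q[:,:2]@a;w=q[:,:2]@nn;B=hsv(d)
    bl=((B[...,0]>100)&(B[...,0]<130)&(B[...,1]>120)).ravel()
    k=(abs(t-.385)<.063)&(abs(w-.39)<.045)&(q[:,2]>.038)&(q[:,2]<.063)
    if k.sum()<50: print(n,"no view");continue
    f=lambda x:np.hypot(w[k]+x[1]*(t[k]-.385)-x[0],q[k,2]-.03)-.03
    r=least_squares(f,[.39,0],loss='soft_l1',f_scale=.002).x
    kb=k&bl&(abs(t-.385)<.02)
    if not kb.any(): print(n,r,"no bung");continue
    uv=np.argwhere(kb.reshape(B.shape[:2]))
    # bung centre: centroid pixel cast onto z=.06 plane
    c=onplane(d,[uv.mean(0)[::-1]],.0595)[0]
    print(n,k.sum(),"centre n'",r.round(4),"bung px",kb.sum(),uv.mean(0).round(1)[::-1],"ang(plane)",np.arcsin((c[:2]@nn-r[0])/.03).round(3),"ang(depth)",((w[kb]-r[0]).mean()/.0295).round(3))
E
python3 - <<'E'
from meas import *
run("7")
s=observe();plan(s,[0.5010,0.2657,0.0352])
E
```

```text
scene 532 centre n' [ 0.3891 -0.0079] bung px 21 [324.9 245.4] ang(plane) -0.001 ang(depth) 0.018
wrist 3448 centre n' [ 3.896e-01 -2.000e-04] bung px 102 [358.2 262.3] ang(plane) -0.195 ang(depth) -0.207
top 539 centre n' [ 0.3887 -0.0141] bung px 35 [173.2 218.9] ang(plane) -0.019 ang(depth) -0.023
pos [0.3733 0.2017 0.1493] delta cm [-10.59   9.49  11.5 ] turn None q7 0.22 F [-0.   0.1 -0.4] t 9.3167 w 0.002
```

Run:
```python
import cv2,numpy as np
o=np.zeros((590,790,3),np.uint8)
def put(fn,x0,y0,x1,y1,X,Y,W,H): o[Y:Y+H,X:X+W]=cv2.resize(cv2.imread(fn)[y0:y1,x0:x1],(W,H),interpolation=cv2.INTER_CUBIC)
put("pics/scene7.png",280,200,360,280,0,0,390,290)
put("pics/top7.png",140,180,220,240,400,0,390,290)
put("pics/wrist7.png",0,0,512,384,0,300,390,290)
cv2.imwrite("pics/m7.png",o)
```

```text
(no output)
```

View pics/m7.png

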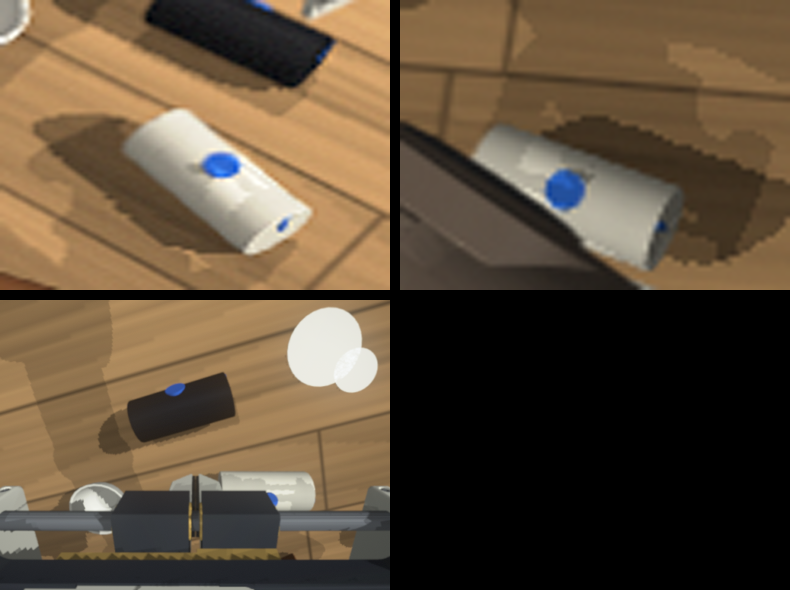

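Scene and top views show the bung on top, within about 0.02 rad. In the wrist view it is half hidden by the fingers, so I discard that reading. I'll re-check once the arm is clear, and move towards the box now.

Run:
```python
from h import *
s=observe();plan(s,[0.45,-0.05,0.21],(0.998,0.061))
```

```text
pos [0.3733 0.2017 0.1493] delta cm [-14.05 -22.25  -6.08] turn 71.26890584563216 q7 0.22 F [-0.   0.1 -0.4] t 9.3167 w 0.002
```

Call:
arm_command:
  deltas:
    - {"xyz": [-14.0,-22.3,-6.1],"turn": 71,"jaw": 155}
    - {"xyz": [-14.0,-22.3,-6.1],"turn": 71,"jaw": 155}
    - {"xyz": [-14.0,-22.3,-6.1],"turn": 71,"jaw": 155}
    - {"xyz": [-14.0,-22.3,-6.1],"turn": 71,"jaw": 155}
    - {"xyz": [-14.0,-22.3,-6.1],"turn": 71,"jaw": 155}

```text
clock: 9.73
position: [0.4325, 0.0066, 0.1959]
ee_rot: [1.36, 2.83, 0.009]
force: [0.6, -0.1, 0.1]
width: 0.32
```

Run:
```python
from h import *
s=observe();plan(s,[0.49,-0.17,0.20],(0.998,0.061))
from meas import *
run("8",("scene","top"))
```

```text
pos [0.4325 0.0066 0.1959] delta cm [-17.38  -6.54  -0.45] turn 35.15524404172845 q7 0.24 F [ 0.6 -0.1  0.1] t 9.7333 w 0.32
scene 528 centre n' [ 0.3894 -0.002 ] bung px 22 [325.1 245.4] ang(plane) -0.04 ang(depth) -0.026
top 664 centre n' [ 0.3885 -0.0026] bung px 34 [173.4 218.8] ang(plane) 0.001 ang(depth) -0.002
```

Bung within about 0.03 rad of up (dead reckoning: 71.8 mm of tip travel = 1.197 rad). On to the lid.

Call:
arm_command:
  deltas:
    - {"xyz": [-17.4,-6.5,-0.5],"turn": 35.2,"jaw": 155}
    - {"xyz": [-17.4,-6.5,-0.5],"turn": 35.2,"jaw": 155}
    - {"xyz": [-17.4,-6.5,-0.5],"turn": 35.2,"jaw": 155}
    - {"xyz": [-17.4,-6.5,-0.5],"turn": 35.2,"jaw": 155}
    - {"xyz": [-17.4,-6.5,-0.5],"turn": 35.2,"jaw": 155}

```text
clock: 10.25
position: [0.4919, -0.1794, 0.1999]
ee_rot: [2.167, 2.271, 0.007]
force: [1.1, 1.0, -0.1]
width: 0.394
```

Run:
```python
from h import *
s=observe();plan(s,[0.513,-0.229,0.17],(0.998,0.061))
d=get_image("wrist");cv2.imwrite("pics/w9.png",d["frame"][:,:,::-1]);P=cloud(d)
k=(P[...,2]>.125)&(P[...,2]<.16)&(P[...,0]>.495)&(P[...,0]<.53)&(P[...,1]<-.16)&(P[...,1]>-.31)
q=P[k];print(k.sum(),q.mean(0),q[:,2].max(),np.polyfit(q[:,1],q[:,0],1), np.polyval(np.polyfit(q[:,1],q[:,0],1),-.229),q[:,1].min(),q[:,1].max())
```

```text
pos [ 0.4919 -0.1794  0.1999] delta cm [-5.06  1.87  2.99] turn -0.8247481199048678 q7 -0.0 F [ 1.1  1.  -0.1] t 10.25 w 0.394
1577 [ 0.51406524 -0.21642686  0.14393364] 0.14727663566604202 [-0.06916694  0.49909566] 0.5149348899255739 -0.3017576897750522 -0.16002351388719582
```

View pics/w9.png

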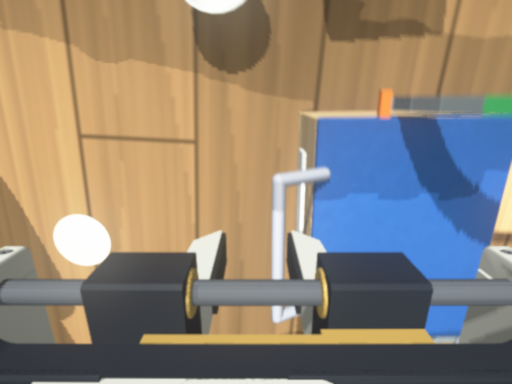

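Bar runs along wrist column ~278 with its end arms towards the lid at (320,175). It's clear for the fingers to straddle.

Call:
arm_command:
  deltas:
    - {"xyz": [-5.0,2.0,0.5],"turn": -0.8,"jaw": 155}
    - {"xyz": [-5.0,2.0,1.0],"turn": -0.8,"jaw": 155}
    - {"xyz": [-5.0,2.0,3.0],"turn": -0.8,"jaw": 155}
    - {"xyz": [-5.0,2.0,3.0],"turn": -0.8,"jaw": 155}

```text
clock: 10.63
position: [0.5133, -0.233, 0.1657]
ee_rot: [-2.168, -2.271, -0.004]
force: [-0.3, 1.0, 0.1]
width: 0.391
```

Run:
```python
from h import *
s=observe();plan(s,[0.514,-0.229,0.10],(0.998,0.061))
d=get_image("wrist");cv2.imwrite("pics/w10.png",d["frame"][:,:,::-1])
```

```text
pos [ 0.5133 -0.233   0.1657] delta cm [0.38 0.08 6.57] turn -0.841574481719789 q7 0.04 F [-0.3  1.   0.1] t 10.6333 w 0.391
```

View pics/w10.png

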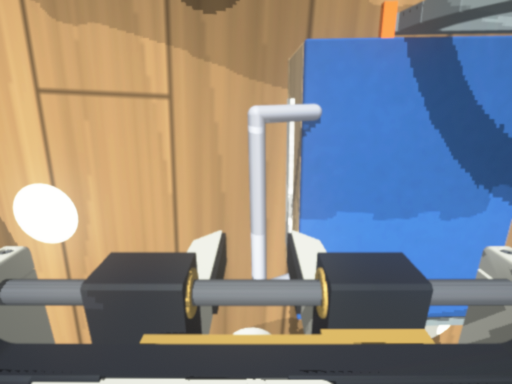

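The bar at column 258 is centred between the fingers (225 to 290). Descending.

Call:
arm_command:
  deltas:
    - {"xyz": [0.4,0.05,2.0],"turn": -0.8,"jaw": 155}
    - {"xyz": [0.4,0.05,4.0],"turn": -0.8,"jaw": 155}
    - {"xyz": [0.4,0.05,5.5],"turn": -0.8,"jaw": 155}
    - {"xyz": [0.4,0.05,6.3],"turn": -0.8,"jaw": 155}
    - {"xyz": [0.4,0.05,6.4],"turn": -0.8,"jaw": 155}

```text
clock: 11.1
position: [0.5135, -0.2261, 0.1027]
ee_rot: [-2.147, -2.29, -0.004]
force: [-0.5, -0.0, -0.1]
width: 0.397
```

Run:
```python
from h import *
s=observe();plan(s,[0.514,-0.229,0.10],(0.998,0.061))
d=get_image("wrist");cv2.imwrite("pics/w11.png",d["frame"][:,:,::-1])
d=get_image("scene");crop(d,120,120,260,240,4,"pics/s11.png")
```

```text
pos [ 0.5135 -0.2261  0.1027] delta cm [-0.29  0.03  0.27] turn 0.19339016176395774 q7 -0.01 F [-0.5 -0.  -0.1] t 11.1 w 0.397
```

View pics/w11.png

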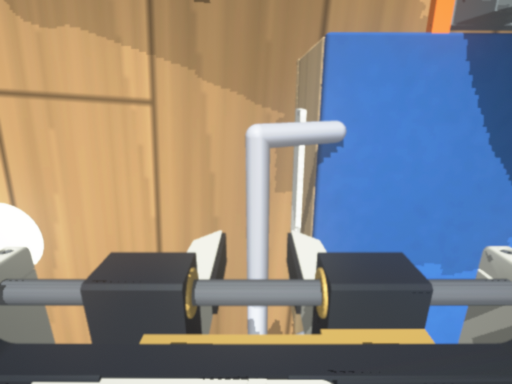

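View pics/s11.png

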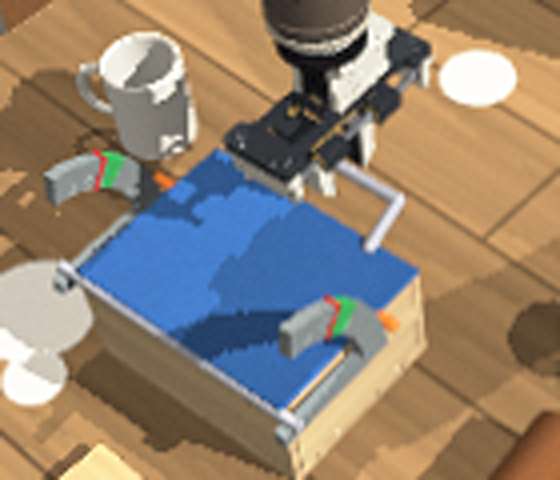

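Call:
arm_command:
  deltas:
    - {"xyz": [0,0,0.25],"turn": 0,"jaw": 255}
    - {"xyz": [0,0,0.25],"turn": 0,"jaw": 255}
    - {"xyz": [0,0,0.25],"turn": 0,"jaw": 255}
    - {"xyz": [0,0,0.25],"turn": 0,"jaw": 255}
    - {"xyz": [0,0,0.25],"turn": 0,"jaw": 255}
  force: 15

```text
clock: 11.62
position: [0.5142, -0.2269, 0.1019]
ee_rot: [-2.149, -2.29, -0.005]
force: [-2.4, 0.0, 3.0]
width: 0.122
```

Run:
```python
from h import *
s=observe();plan(s,[0.514,-0.229,0.10],(0.998,0.061));print(Rt(s).round(3))
```

```text
pos [ 0.5142 -0.2269  0.1019] delta cm [-0.21 -0.04  0.19] turn 0.13075332202093648 q7 -0.02 F [-2.4  0.   3. ] t 11.6167 w 0.122
[[-0.063  0.998  0.001]
 [ 0.998  0.063  0.003]
 [ 0.003  0.002 -1.   ]]
```

Width 0.122 (11 mm) shows the bar is gripped. Lifting along the arc.

Call:
arm_command:
  deltas:
    - {"xyz": [0,0.14,-0.86],"turn": 0,"jaw": 255}
    - {"xyz": [0,0.31,-1.71],"turn": 0,"jaw": 255}
    - {"xyz": [0,0.51,-2.55],"turn": 0,"jaw": 255}
    - {"xyz": [0,0.75,-3.39],"turn": 0,"jaw": 255}
    - {"xyz": [0,1.02,-4.21],"turn": 0,"jaw": 255}

```text
clock: 12.03
position: [0.5244, -0.2263, 0.1451]
ee_rot: [-2.149, -2.29, -0.005]
force: [-0.1, 0.5, -2.5]
width: 0.121
```

```bash
cat > lid.py <<'E'
from h import *
p0=np.array([0.5142,-0.2269,0.1019]);bx=np.array([0.998,0.063])
def arc(th): p=th+np.arctan2(30,215);r=np.hypot(.215,.03);return .215-r*np.cos(p),r*np.sin(p)-.03
def where():
    s=observe();u=(s["position"]-p0);x=u[:2]@bx;z=u[2]
    th=np.arctan2(z+.03,.215-x)-np.arctan2(30,215);rad=np.hypot(z+.03,.215-x)
    print("theta(kin)",th.round(3),"rad err mm",((rad-.2171)*1000).round(1),"lat",(u[:2]@[-.063,.998]).round(4),"F",s["force"].round(1),"w",s["width"].round(3),"t",s["clock"]);return s,th
def rows(ths):
    s,th=where();R=Rt(s)
    for t in ths:
        x,z=arc(t);P=p0+np.array([*(x*bx),z]);print(t,(R.T@(P-s["position"])*100).round(2))
E
python3 -c "
from lid import *
rows([.24,.28,.32,.36,.4])"
```

```text
Traceback (most recent call last):
  File "lid.py", line 9, in rows
    s,th=where();R=Rt(s)
         ~~~~~^^
  File "lid.py", line 7, in where
    print("theta(kin)",th.round(3),"rad err mm",((rad-.2171)*1000).round(1),"lat",(u[:2]@[-.063,.998]).round(4),"F",s["force"].round(1),"w",s["width"].round(3),"t",s["clock"]);return s,th
                                                                                                                                            ^^^^^^^^^^^^^^^^
AttributeError: 'float' object has no attribute 'round'
```

```bash
sed -i 's/s\["width"\].round(3)/round(s["width"],3)/' lid.py; python3 -c "
from lid import *
rows([.24,.28,.32,.36,.4,.45])"
```

```text
theta(kin) 0.205 rad err mm 0.4 lat -0.0 F [-0.1  0.5 -2.5] w 0.121 t 12.0333
0.24 [ 0.    0.31 -0.7 ]
0.28 [ 0.01  0.65 -1.5 ]
0.32 [ 0.01  1.02 -2.29]
0.36 [ 0.01  1.42 -3.06]
0.4 [ 0.01  1.85 -3.81]
0.45 [ 0.01  2.43 -4.73]
```

Call:
arm_command:
  deltas:
    - {"xyz": [0,0.31,-0.7],"turn": 0,"jaw": 255}
    - {"xyz": [0,0.65,-1.5],"turn": 0,"jaw": 255}
    - {"xyz": [0,1.02,-2.3],"turn": 0,"jaw": 255}
    - {"xyz": [0,1.42,-3.06],"turn": 0,"jaw": 255}
    - {"xyz": [0,1.85,-3.8],"turn": 0,"jaw": 255}

```text
clock: 12.45
position: [0.5415, -0.2252, 0.1837]
ee_rot: [-2.148, -2.288, -0.001]
force: [-6.6, 0.7, 2.3]
width: 0.12
```

```bash
python3 -c "
from lid import *
rows([.44,.48,.52,.56,.6])
d=get_image('scene');crop(d,120,90,260,240,4,'pics/s12.png')"
```

```text
theta(kin) 0.399 rad err mm 1.3 lat -0.0 F [-6.6  0.7  2.3] w 0.12 t 12.45
0.44 [ 0.    0.58 -0.69]
0.48 [ 0.01  1.07 -1.41]
0.52 [ 0.01  1.59 -2.11]
0.56 [ 0.01  2.13 -2.79]
0.6 [ 0.01  2.7  -3.44]
```

View pics/s12.png

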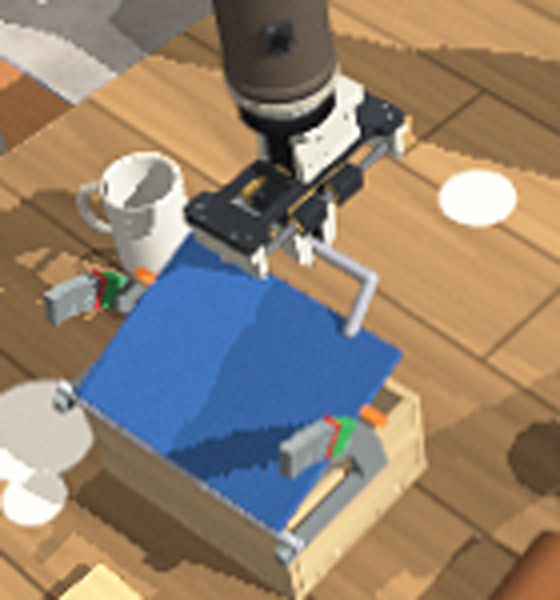

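The lid is rising with the arm, orange tab at about 0.4 rad, bar held. Continuing.

Call:
arm_command:
  deltas:
    - {"xyz": [0,0.58,-0.69],"turn": 0,"jaw": 255}
    - {"xyz": [0,1.07,-1.41],"turn": 0,"jaw": 255}
    - {"xyz": [0,1.59,-2.11],"turn": 0,"jaw": 255}
    - {"xyz": [0,2.13,-2.79],"turn": 0,"jaw": 255}
    - {"xyz": [0,2.7,-3.44],"turn": 0,"jaw": 255}

```text
clock: 12.92
position: [0.5675, -0.2236, 0.2206]
ee_rot: [-2.147, -2.287, 0.004]
force: [-12.5, 0.4, 10.1]
width: 0.121
```

```bash
python3 -c "
from lid import *
rows([.64,.68,.72,.76,.8])"
```

```text
theta(kin) 0.605 rad err mm 2.5 lat -0.0 F [-12.5   0.4  10.1] w 0.121 t 12.9167
0.64 [ 0.    0.7  -0.38]
0.68 [ 0.    1.32 -0.99]
0.72 [ 0.01  1.96 -1.57]
0.76 [ 0.01  2.63 -2.13]
0.8 [ 0.01  3.32 -2.66]
```

The arc is about 2.5 mm too tight (16 N outward). I'll widen the path to unload it.

Call:
arm_command:
  deltas:
    - {"xyz": [0,0.52,-0.56],"turn": 0,"jaw": 255}
    - {"xyz": [0,1.13,-1.19],"turn": 0,"jaw": 255}
    - {"xyz": [0,1.76,-1.8],"turn": 0,"jaw": 255}
    - {"xyz": [0,2.43,-2.38],"turn": 0,"jaw": 255}
    - {"xyz": [0,3.11,-2.94],"turn": 0,"jaw": 255}

```text
clock: 13.33
position: [0.5992, -0.2216, 0.2508]
ee_rot: [-2.147, -2.286, 0.004]
force: [-4.6, 0.7, 3.1]
width: 0.119
```

```bash
python3 -c "
from lid import *
rows([.84,.88,.92,.96,1.0])
d=get_image('scene');crop(d,120,90,260,240,4,'pics/s13.png')"
```

```text
theta(kin) 0.804 rad err mm 4.0 lat -0.0 F [-4.6  0.7  3.1] w 0.119 t 13.3333
0.84 [ 0.    0.87 -0.13]
0.88 [ 0.    1.59 -0.6 ]
0.92 [ 0.    2.34 -1.04]
0.96 [ 0.01  3.1  -1.46]
1.0 [ 0.01  3.88 -1.84]
```

View pics/s13.png

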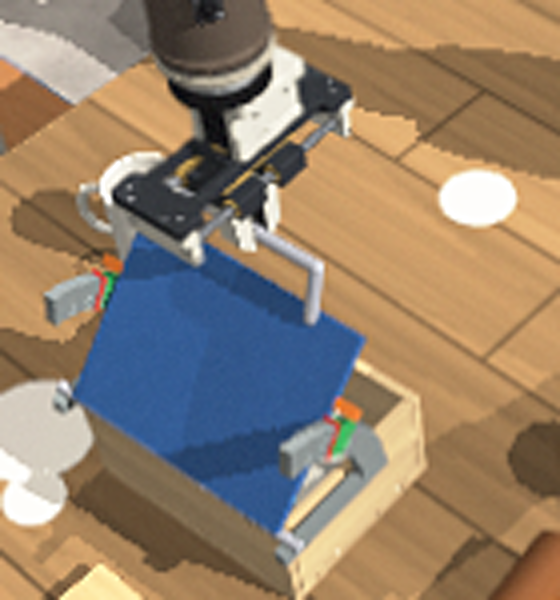

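```bash
cat >> lid.py <<'E'
H=np.array([.514+.215*.998,-.228+.215*.063,.11]);by=np.array([-.063,.998])
def tabs(tag):
  for n in ("scene","top"):
    d=get_image(n);cv2.imwrite(f"pics/{n}{tag}.png",d["frame"][:,:,::-1]);P=cloud(d);h=hsv(d)
    X=-(P[...,:2]-H[:2])@bx;Y=(P[...,:2]-H[:2])@by;Z=P[...,2]-.11
    for side in (1,-1):
      for nm,lo,hi,S in (("orange",8,18,170),("green",50,75,120),("red",175,5,150)):
        hh=h[...,0];c=((hh>=lo)&(hh<=hi)) if lo<hi else ((hh>=lo)|(hh<=hi))
        r=np.hypot(X,Z)
        k=c&(h[...,1]>S)&(h[...,2]>70)&(abs(Y*side-.13)<.025)&(r>.075)&(r<.15)&(Z>-.02)
        if k.sum()<3: print(n,side,nm,"few");continue
        a=np.arctan2(Z[k],X[k]);print(n,side,nm,k.sum(),"ang",np.percentile(a,[5,50,95]).round(3),"mean",a.mean().round(3),"r",r[k].mean().round(3),"Y",Y[k].mean().round(3))
E
python3 -c "
from lid import *
tabs('14')"
```

```text
scene 1 orange 18 ang [0.816 0.847 0.876] mean 0.848 r 0.124 Y 0.131
scene 1 green 21 ang [0.742 0.839 0.902] mean 0.827 r 0.103 Y 0.136
scene 1 red 5 ang [0.871 0.959 0.978] mean 0.941 r 0.103 Y 0.132
scene -1 orange 15 ang [0.825 0.852 0.872] mean 0.848 r 0.123 Y -0.135
scene -1 green 8 ang [0.807 0.848 0.891] mean 0.85 r 0.107 Y -0.13
scene -1 red 8 ang [0.944 0.956 0.979] mean 0.961 r 0.101 Y -0.127
top 1 orange 23 ang [0.822 0.852 0.864] mean 0.846 r 0.126 Y 0.13
top 1 green 12 ang [0.703 0.857 0.884] mean 0.817 r 0.113 Y 0.131
top 1 red 9 ang [0.938 0.962 0.966] mean 0.954 r 0.115 Y 0.13
top -1 orange few
top -1 green few
top -1 red few
```

Colour and depth readings: orange tab at 0.85 rad, green and red where stated (red 0.955). Kinematics reads about 0.04 low. Raising past the tick.

Call:
arm_command:
  deltas:
    - {"xyz": [0,0.64,-0.47],"turn": 0,"jaw": 255}
    - {"xyz": [0,1.37,-0.96],"turn": 0,"jaw": 255}
    - {"xyz": [0,2.13,-1.41],"turn": 0,"jaw": 255}
    - {"xyz": [0,2.9,-1.85],"turn": 0,"jaw": 255}
    - {"xyz": [0,3.69,-2.25],"turn": 0,"jaw": 255}

```text
clock: 13.9
position: [0.6379, -0.2192, 0.2744]
ee_rot: [-2.148, -2.288, 0.001]
force: [-1.2, -0.0, 1.5]
width: 0.121
```

```bash
python3 -c "
from lid import *
rows([1.02,.98,.95,.92,.88,.84,.8,.77])
tabs('15')"
```

```text
theta(kin) 1.01 rad err mm 4.9 lat -0.0001 F [-1.2 -0.   1.5] w 0.121 t 13.9
1.02 [0.01 0.41 0.35]
0.98 [ 0.01 -0.38  0.72]
0.95 [ 0.01 -0.96  1.01]
0.92 [ 0.01 -1.53  1.33]
0.88 [ 0.01 -2.28  1.77]
0.84 [ 0.01 -3.01  2.24]
0.8 [ 0.01 -3.72  2.74]
0.77 [ 0.01 -4.24  3.14]
scene 1 orange 16 ang [1.019 1.041 1.063] mean 1.044 r 0.124 Y 0.131
scene 1 green 21 ang [0.751 0.827 0.909] mean 0.82 r 0.103 Y 0.136
scene 1 red 3 ang [0.938 0.981 1.005] mean 0.974 r 0.098 Y 0.137
scene -1 orange 16 ang [1.018 1.059 1.073] mean 1.054 r 0.124 Y -0.133
scene -1 green few
scene -1 red few
top 1 orange 18 ang [1.016 1.042 1.063] mean 1.042 r 0.127 Y 0.129
top 1 green 28 ang [0.71  0.8   0.885] mean 0.798 r 0.114 Y 0.131
top 1 red 9 ang [0.937 0.964 0.974] mean 0.955 r 0.116 Y 0.13
top -1 orange few
top -1 green 5 ang [0.709 0.735 0.775] mean 0.739 r 0.097 Y -0.128
top -1 red few
```

Lid at 1.04 rad in both views, past the 0.95 tick and firmly held. Now easing it back down.

Call:
arm_command:
  deltas:
    - {"xyz": [0,-0.3,0.15],"turn": 0,"jaw": 255}
    - {"xyz": [0,-0.75,0.37],"turn": 0,"jaw": 255}
    - {"xyz": [0,-1.25,0.63],"turn": 0,"jaw": 255}
    - {"xyz": [0,-1.76,0.93],"turn": 0,"jaw": 255}
    - {"xyz": [0,-2.3,1.27],"turn": 0,"jaw": 255}

```text
clock: 14.42
position: [0.615, -0.2207, 0.2615]
ee_rot: [-2.149, -2.289, -0.0]
force: [0.4, 0.0, 1.5]
width: 0.125
```

```bash
python3 -c "
from lid import *
rows([.88,.85,.82,.79,.765])"
```

```text
theta(kin) 0.891 rad err mm 4.1 lat -0.0002 F [0.4 0.  1.5] w 0.125 t 14.4167
0.88 [0.02 0.02 0.47]
0.85 [ 0.02 -0.53  0.83]
0.82 [ 0.02 -1.07  1.19]
0.79 [ 0.02 -1.59  1.57]
0.765 [ 0.02 -2.03  1.91]
```

Call:
arm_command:
  deltas:
    - {"xyz": [0,-0.4,0.26],"turn": 0,"jaw": 255}
    - {"xyz": [0,-0.9,0.6],"turn": 0,"jaw": 255}
    - {"xyz": [0,-1.4,0.95],"turn": 0,"jaw": 255}
    - {"xyz": [0,-1.8,1.27],"turn": 0,"jaw": 255}
    - {"xyz": [0,-2.1,1.51],"turn": 0,"jaw": 255}

```text
clock: 14.83
position: [0.5932, -0.222, 0.2459]
ee_rot: [-2.149, -2.289, 0.0]
force: [0.1, 0.7, -0.8]
width: 0.122
```

Call:
arm_command:
  deltas:
    - {"xyz": [0,-0.1,0.08],"turn": 0,"jaw": 255}
    - {"xyz": [0,-0.1,0.08],"turn": 0,"jaw": 255}
    - {"xyz": [0,-0.1,0.08],"turn": 0,"jaw": 255}
    - {"xyz": [0,-0.1,0.08],"turn": 0,"jaw": 255}
    - {"xyz": [0,-0.1,0.08],"turn": 0,"jaw": 255}

```text
clock: 15.25
position: [0.5924, -0.222, 0.2452]
ee_rot: [-2.149, -2.289, 0.0]
force: [-0.9, -0.7, 1.2]
width: 0.122
```

```bash
python3 -c "
from lid import *
where()
tabs('16')
from meas import run
run('17',('scene','top'))
s,_=where();print(s['dq'].round(4))
a=cv2.imread('pics/scene16.png');cv2.imwrite('pics/c16.png',cv2.resize(a[80:290,110:390],None,fx=2.8,fy=2.8,interpolation=cv2.INTER_CUBIC))
"
```

```text
theta(kin) 0.764 rad err mm 3.6 lat -0.0001 F [-0.9 -0.7  1.2] w 0.122 t 15.25
scene 1 orange 18 ang [0.778 0.804 0.834] mean 0.804 r 0.124 Y 0.131
scene 1 green 22 ang [0.753 0.826 0.917] mean 0.824 r 0.104 Y 0.135
scene 1 red 6 ang [0.851 0.958 0.979] mean 0.936 r 0.105 Y 0.131
scene -1 orange 13 ang [0.799 0.817 0.848] mean 0.821 r 0.124 Y -0.134
scene -1 green 16 ang [0.793 0.837 0.887] mean 0.84 r 0.103 Y -0.128
scene -1 red 9 ang [0.932 0.959 0.987] mean 0.958 r 0.102 Y -0.127
top 1 orange 21 ang [0.772 0.803 0.816] mean 0.797 r 0.126 Y 0.131
top 1 green 13 ang [0.813 0.852 0.889] mean 0.85 r 0.114 Y 0.131
top 1 red 9 ang [0.939 0.96  0.968] mean 0.954 r 0.115 Y 0.13
top -1 orange few
top -1 green few
top -1 red few
scene 519 centre n' [0.3893 0.008 ] bung px 24 [324.7 245.3] ang(plane) -0.0 ang(depth) 0.019
top 657 centre n' [ 0.3886 -0.0068] bung px 34 [173.6 219. ] ang(plane) -0.009 ang(depth) -0.012
theta(kin) 0.764 rad err mm 3.6 lat -0.0001 F [-1.5  0.6  0.5] w 0.125 t 15.45
[ 0.0007  0.0019 -0.0021  0.0008 -0.0022  0.0002 -0.0009]
```

View pics/c16.png

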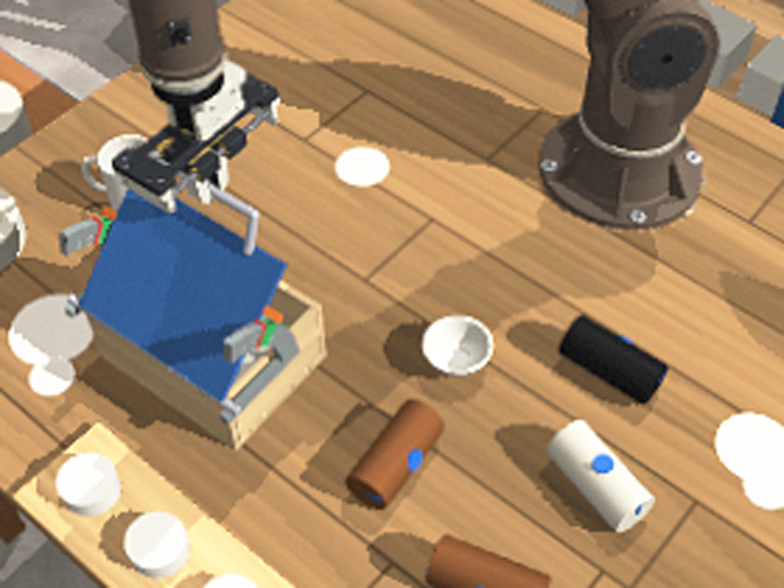

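The lid is held with its orange tab at (272,315), beside the green band at 0.80 rad. The mould's bung at (602,464) points up. Everything is still, so I'll hand in.

```bash
python3 -c "
from cell import sign_off
print(sign_off())"
```

```text
the job is handed in; nothing more can be done
None
```

I've done both parts and handed the job in at 15.5 s on the robot's clock.

- **Mould:** I rolled it toward the robot in two fingertip strokes, at about 4–11 N and without lifting it. In the last check the bung was within about 0.02 rad of straight up in both the scene and top views.
- **Lid:** I gripped it by the bar and raised it to about 1.04 rad, past the red tick at 0.95 and well short of the 1.45 stop. I then eased it down to about 0.80 rad, in the middle of the green band. The arm is still gripping it and motionless, with joint speeds around 0.002 rad/s and about 1–2 N at the wrist.
- **Bowl, jug and jar:** no move went near them. I did not measure their positions afterwards.

Some checks disagreed along the way:
- **Fingertips:** they end about 23 mm short of the reported TCP, seen in the wrist depth image and confirmed by where they first touched the mould. I corrected for this.
- **Lid angle:** the arm's own position put it about 0.04 rad low (0.76 against 0.80 from the tabs). I went by the tabs.
- **Lid path:** my planned arc was up to about 5 mm too tight. It built up about 16 N sideways near 0.6 rad before I widened it.
- **Bung angle:** one wrist-camera reading gave −0.2 rad, but the fingers were partly hiding the bung, so I discarded it.

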